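# Weigh down a glued patch and start the drying fan

## Task

A marble weight stands on end beside the fenced edge of the plywood panel. Without picking it up, push it snug against the fence and tip it over that edge so that it lies flat, cork side down, squarely across the fence and centred on the blue glued patch; then flip the red toggle on the grey switch box over to its green-marked side to start the drying fan. Leave the paint can where it is.

Things in the scene. Friction and masses are not known exactly. Their poses are not given: they have to be found in the camera images.
- panel: Plywood panel fixed to the bench, 220 (x) x 200 (y) x 12 mm high, origin at the centre of its underside, z up. Its -y edge (100 mm from the origin) carries the fence: an aluminium strip as high as the panel, flush with its top, running along x. It does not move.
- patch (a point): Centre of the glued patch, on the panel's top surface, 40 mm in from the fence's outer face; axes parallel to the panel's. The blue patch is 100 mm along x and 80 mm along y (fence strip included).
- weight: Loose marble weight, 0.7 to 0.95 kg, 45 (x) x 60 (y) x 120 mm (z). Origin at the centre of its lower end, z along its length. Its +x side is 3 mm of tan cork (within the 45). It starts upright on the bench, cork side facing the fence within 0.12 rad, 15 to 40 mm from the fence, its middle within 12 mm of the patch's along the fence.
- weight_center (a point): Centre of the weight, 60 mm from each end. Pushed low, the weight slides. Stood against the fence and pushed near its top, it pivots over the fence's top edge and past about 30 degrees falls onto the panel by itself; its foot end then overhangs the fence by 12 to 30 mm and its centre is roughly over the patch's.
- switchbox: Grey switch box fixed to the bench, 100 (x) x 80 (y) x 50 mm high, origin at the centre of its underside, z up. The toggle is pivoted at the centre of its top and swings in the box's x-z plane; a green mark lies on the top at the +x (on) side. Stands to the left or to the right of the panel.
- toggle (a joint): Angle of the red-tipped toggle lever: 0 = off, leaning 0.5 rad from vertical to the box's -x side; 1.0 = on, leaning 0.5 rad to the +x side. Lever 62 mm long from the pivot, steel rod 12 mm thick, the outer 25 mm a red grip 16 mm thick. A spring pushes it away from its upright position (0.5) towards whichever end is nearer; about 2 N at the tip takes it over.
- can: Paint can, 90 mm across, 110 mm high, origin under its centre; stands on the side opposite the switch box. Leave it alone.

How it is judged (in metres and radians):
On the way, in this order (a step that is already met when the one before it is completed fails the run):
1. the weight lies flat, cork side down, across the fence and centred on the patch (angle between weight's own x axis and vertical above 2.99 rad and x of weight_center in the frame of patch between -0.03 and 0.03 m and y of weight_center in the frame of patch between -0.02 and 0.02 m and z of weight_center in the frame of patch below 0.03 m and angle between the z axis of weight and the y axis of panel, either way round below 0.3 rad and linear speed of weight below 0.02 m/s), for 0.2 s.
2. the toggle has been flipped to on (value of joint toggle above 0.85 rad), for 0.2 s.
At the end, for the whole second after the job is handed in: The weight lies at rest flat on the panel, cork side down (within 0.15 rad), its centre within 30 mm of the patch's along the fence and 20 mm across it, its length square to the fence within 0.3 rad, and the toggle is on (above 0.85) (all of step 1 and value of joint toggle above 0.85 rad); the robot touches nothing.
It fails at once if the weight is picked up (its centre rises above 100 mm; tipping alone takes it to under 70 mm) (height (world z) of weight_center above 0.1 m).
It fails at once if the paint can is moved by more than 30 mm (distance of can from where it was at the start of the episode above 0.03 m).
It also fails if it takes over 45 s, if anything falls off the work surface, if the arm or the gripper's body presses on something with over 40 N, if the wrist force passes 120 N, or if a joint passes its speed limit or range.

## Robot

A 6-joint arm with a two-finger parallel gripper is mounted at the origin on the work surface. World frame = base frame: x ahead of the robot, y to its left, z up, the work surface at z = 0. Lengths are in mm, angles in rad, forces in N, time in s.
With the tool pointing down it reaches from about 350 to 975 mm from the base axis. Payload 7.1 kg.
Tool frame: the origin (TCP) lies on the front face of the gripper's body, between the roots of the fingers; the fingertips stand 80 mm ahead of it and the grasp point (between the pads) lies 61 mm ahead of it (env.tips_ahead is the distance from the TCP to the fingertips, in mm); z points along the fingers, y is the direction in which the jaws open and shut (so a half turn about z gives the same grasp; the last joint's range is limited). The gripper opens to 88 mm and grips with 3 to 60 N. Pads are 20 mm wide; open, the fingers measure 115 mm over their backs; the gripper's body (75 mm by 178 mm) begins 61 mm behind the grasp point.
Start: joints at [1.165, 0.423, 1.63, -0, 1.089, -0.019], TCP at [235.735, 578.822, 302.675] pointing down, gripper open.
Joint ranges: [-3, 3], [-0.9, 2.11], [0.09, 2.58], [-1.31, 4.45], [0.11, 2.69], [-2.54, 2.54]. Speed limits (rad/s): [2.39, 2.39, 3.01, 3.14, 3.14, 3.14].

## Interface

Orientations are given as a unit quaternion [x, y, z, w].
In Python, from station import env, set_gripper, viewer, workorder gives the robot as it stands. Calls block until the motion is done:
- env.reach(position, orientation): joint-space move of the TCP to a pose.
- env.move_l(position, rot=None, rate=150, f_stop=None): straight line of the TCP; rot=None keeps the orientation; rate is the mean speed in mm/s. With f_stop (N) it stops when the force on the tool has changed by that much, and returns True; else False.
- env.move_joints(angles): joint-space move.
- set_gripper(opening): finger opening in mm; the grip force is fixed at half the most; returns when the fingers have stopped.
- env.hold(seconds).
- env.ik(position, orientation): joint angles nearest the present ones, or None.
- env.read_state(): the state.
- viewer.camera(name): name is "scene" or "side" or "wrist"; returns the picture (420x560x3 uint8, blue, green, red); there is no depth.
- viewer.camera_params(name): a dict with "fx", "fy", "cx", "cy" (pixels), "pose" (4x4, takes a point from camera to world coordinates); the wrist camera has in their place "tool_from_camera" (4x4, takes a point from camera to tool coordinates, whose origin is the TCP and whose axes are the flange's). Camera axes: x right, y up, looking along -z (the intrinsics and any distortion apply to the point x, -y, -z); pixel columns grow to the right and rows downward; lengths in mm; the calibration is good to about 2 mm. A picture is of the moment at which its call begins: read the wrist's pose just before it. camera_params takes no time and is no camera call.
A pose or a line that the arm cannot do raises env.IKError and nothing moves.
- workorder.sign_off(): hands the job in, once; it reports no verdict.
The state is a dict: "time_s": time; "qpos": joint angles; "dq": joint speeds; "tau": joint torques, N m; "tool_pos": TCP position; "orientation": TCP orientation; "force": force on the tool from outside, world axes, zero at the start; "wrist_torque": the same for the moment, N m; "width": finger opening in mm.
Only numpy, scipy, OpenCV 4.12 (cv2) and the standard library are available. Lean on these libraries where they do the work, as an engineer would, in place of code of your own. Each camera call takes 0.05 s, during which the arm holds its last target.

## Working session

There is one attempt and no reset: what is moved stays moved. The work goes in short steps, each a Python script; the robot and the scene stay as the last script left them, time stands still between calls to the robot, and variables do not carry over. Pictures are saved under pics/ and viewed, and the job is handed in when it is done.

```bash
mkdir -p pics; ls; python3 - <<'E'
from station import env, set_gripper, viewer, workorder
import cv2
for n in ["scene","side","wrist"]:
    cv2.imwrite(f"pics/{n}0.png",viewer.camera(n))
    print(n,viewer.camera_params(n))
print(env.read_state())
E
```

```text
pics
scene {'fx': 543.2909148026679, 'fy': 543.2909148026679, 'cx': 277.25422286567243, 'cy': 212.260922296517, 'pose': array([[ 7.48831156e-02, -5.79392664e-01,  8.11601294e-01,
         1.76046223e+03],
       [ 9.96904829e-01,  6.30383212e-02, -4.69779916e-02,
        -7.85965854e+01],
       [-2.39432794e-02,  8.12607107e-01,  5.82319851e-01,
         9.08028563e+02],
       [ 0.00000000e+00,  0.00000000e+00,  0.00000000e+00,
         1.00000000e+00]])}
side {'fx': 379.5178871556754, 'fy': 379.5178871556754, 'cx': 282.4485261375189, 'cy': 205.64604448618175, 'pose': array([[ 9.43083152e-01,  2.02536220e-01, -2.63767411e-01,
         3.14522848e+02],
       [-3.32510656e-01,  5.61040180e-01, -7.58070300e-01,
        -7.22502425e+02],
       [-5.55257707e-03,  8.02628803e-01,  5.96452993e-01,
         6.45485861e+02],
       [ 0.00000000e+00,  0.00000000e+00,  0.00000000e+00,
         1.00000000e+00]])}
wrist {'fx': 333.5323618458921, 'fy': 333.5323618458921, 'cx': 286.43740327243046, 'cy': 211.98758515807256, 'tool_from_camera': array([[ 8.17715140e-04,  9.69557161e-01,  2.4486372
[... 285 characters left out ...]
]])}
{'time_s': 0.15, 'qpos': array([ 1.16496980e+00,  4.23664795e-01,  1.63048682e+00, -3.10328815e-05,
        1.08858961e+00, -1.90254655e-02]), 'dq': array([-5.49510817e-05, -1.95575852e-03, -1.03501685e-03,  1.22694138e-04,
        9.35630647e-04,  1.28097476e-03]), 'tau': array([ 1.23028309e-03, -5.44979596e+01, -2.73921740e+01,  6.44336874e-02,
        2.03383109e-02, -6.19940374e-05]), 'tool_pos': array([235.63535509, 578.52698978, 302.09138792]), 'orientation': array([ 1.92190030e-01,  9.81357561e-01, -5.64271527e-04, -1.07643026e-04]), 'force': array([ 0.04362999, -0.19590935,  0.26958189]), 'wrist_torque': array([-0.00260196, -0.01304221, -0.02394422]), 'width': 87.47115951046503}
```

View pics/scene0.png

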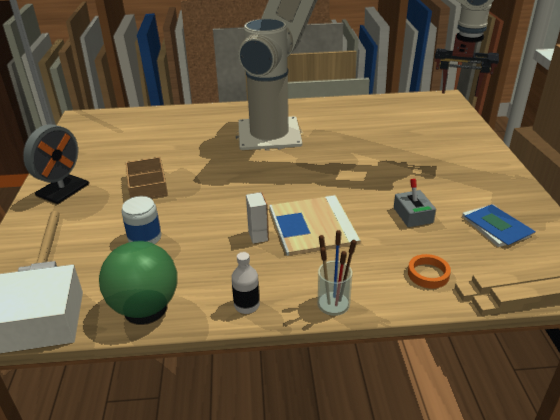

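View pics/side0.png

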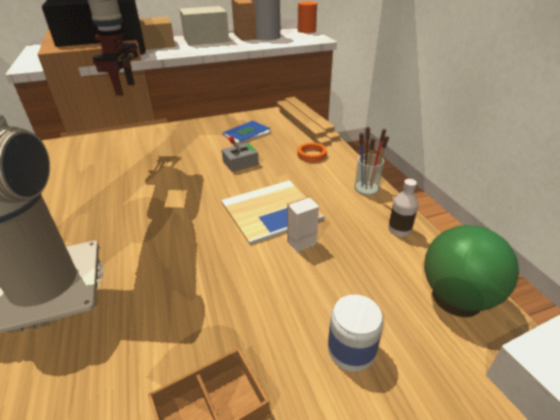

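View pics/wrist0.png

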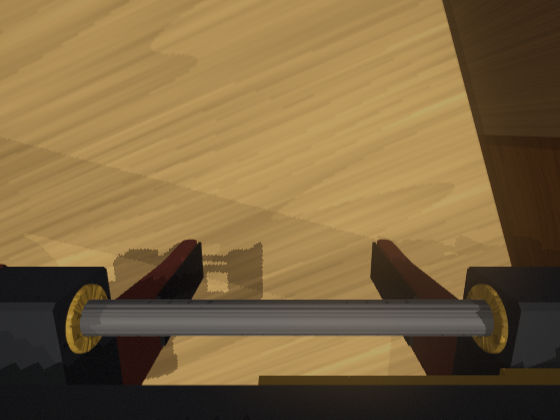

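The scene picture shows the weight at (258,218), the panel at (313,223), the patch at (292,225), the switchbox at (414,207) and the can at (141,222). Next I'll enlarge the crops.

```bash
python3 - <<'E'
import cv2
s=cv2.imread("pics/scene0.png"); d=cv2.imread("pics/side0.png")
cv2.imwrite("pics/s_pan.png",cv2.resize(s[180:260,235:365],None,fx=6,fy=6,interpolation=cv2.INTER_CUBIC))
cv2.imwrite("pics/d_pan.png",cv2.resize(d[175:255,215:335],None,fx=6,fy=6,interpolation=cv2.INTER_CUBIC))
cv2.imwrite("pics/s_sw.png",cv2.resize(s[170:235,385:445],None,fx=9,fy=9,interpolation=cv2.INTER_CUBIC))
E
```

```text
(no output)
```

View pics/s_pan.png

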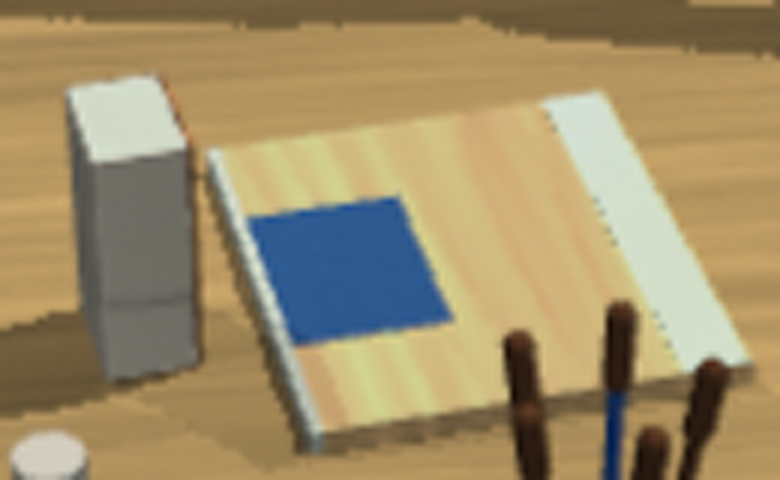

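View pics/d_pan.png

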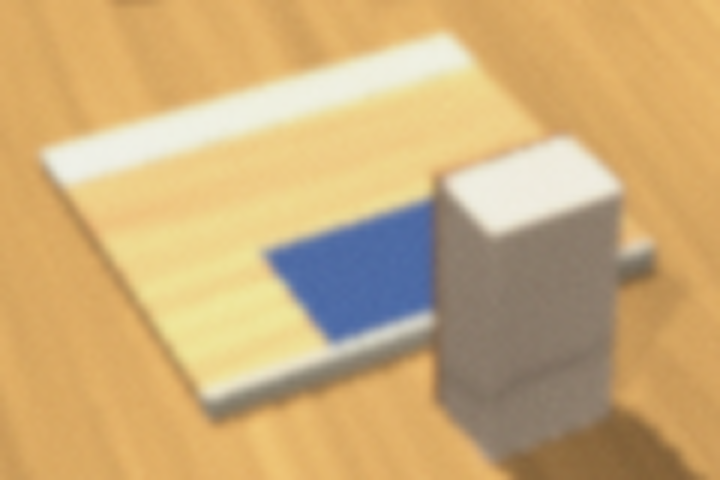

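View pics/s_sw.png

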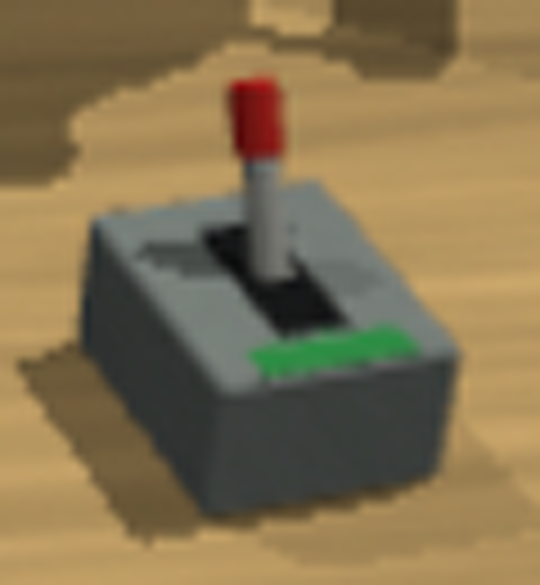

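```bash
cat > fit.py <<'E'
import numpy as np
from scipy.optimize import least_squares
from station import viewer
def proj(n,P):
    c=viewer.camera_params(n);T=np.linalg.inv(c["pose"])
    q=np.c_[P,np.ones(len(P))]@T.T
    return np.c_[c["cx"]+c["fx"]*q[:,0]/-q[:,2], c["cy"]+c["fy"]*q[:,1]/q[:,2]]
def place(p,L):
    c,s=np.cos(p[2]),np.sin(p[2]);L=np.asarray(L,float)
    return np.c_[p[0]+c*L[:,0]-s*L[:,1],p[1]+s*L[:,0]+c*L[:,1],L[:,2]]
def fit(obs,p0):
    # obs: list (cam, local pts, pixels)
    f=lambda p:np.concatenate([(proj(n,place(p,L))-np.asarray(px)).ravel() for n,L,px in obs])
    r=least_squares(f,p0)
    return r.x,np.round(r.fun.reshape(-1,2),1)
def crop(px,x0,y0,k): 
    px=np.asarray(px,float); return (px+.5)/k-.5+[x0,y0]
E
cat > a.py <<'E'
from fit import *
np.set_printoptions(suppress=True,precision=3)
S=lambda p:crop(p,235,180,6); D=lambda p:crop(p,215,175,6)
pan=[(-110,-100,12),(-110,100,12),(110,100,12),(110,-100,12)]
patch=[(-50,-100+0,12),(-50,-20,12),(50,-20,12),(50,-100,12)]
p,r=fit([("scene",pan,S([(210,150),(602,92),(750,362),(318,432)])),
 ("scene",[(-50,-20,12),(50,-20,12)],S([(402,196),(453,322)])),
 ("side",pan,D([(205,397),(42,155),(450,33),(652,240)]))],[650,0,0.0])
print("panel",p);print(r)
P=p
# weight top corners in its frame (+x toward panel)
t=[(-22.5,30,120),(22.5,30,120),(22.5,-30,120),(-22.5,-30,120)]
b=[(-22.5,-30,0),(22.5,-30,0)]
p,r=fit([("scene",t,S([(67,92),(160,75),(190,150),(93,163)])),
 ("scene",b,S([(113,380),(202,362)])),
 ("side",t,D([(440,183),(570,137),(622,187),(495,236)][0:1]+[(440,183)]*0+[(570,137)]*0+[(440,183)][0:0]+[(440,183)][0:0]) if 0 else D([(495,236),(440,183),(570,137),(622,187)])),
 ],[650,-130,1.57]); print("weight",p);print(r)
c,s=np.cos(P[2]),np.sin(P[2]);d=p[:2]-P[:2];print("weight in panel",c*d[0]+s*d[1],-s*d[0]+c*d[1],p[2]-P[2]-np.pi/2)
bx=[(-50,-40,50),(-50,40,50),(50,40,50),(50,-40,50)]
p,r=fit([("scene",bx,crop([(92,220),(318,180),(458,352),(222,393)],385,170,9)),("scene",[(50,40,0),(50,-40,0)],crop([(437,475),(208,515)],385,170,9))],[650,300,0]);print("box",p);print(r)
E
python3 a.py
```

```text
panel [563.527  87.762   0.142]
[[-0.5 -0.5]
 [ 0.4 -0.4]
 [ 0.9 -0.4]
 [-1.1 -0.2]
 [-0.5 -0.4]
 [ 0.3 -0.4]
 [ 0.7 -0.2]
 [-0.1 -1.2]
 [-0.6 -0.4]
 [ 0.9  0.4]]
weight [594.88  -66.325   1.755]
[[-1.1 -1.2]
 [ 0.  -1.1]
 [ 0.5 -1.3]
 [-0.5 -0.5]
 [-1.5  0.2]
 [ 0.1  0.2]
 [ 0.6 -0.5]
 [-0.4 -1.9]
 [-0.6 -1.7]
 [ 1.4 -0.4]]
weight in panel 9.22486639526279 -156.9735527860764 0.042010729791997825
box [550.266 373.096   0.167]
[[-1.  -0.9]
 [ 0.1 -0.7]
 [ 1.  -0.4]
 [-0.1 -0.2]
 [ 0.7  0.8]
 [-0.7  1.1]]
```

```bash
cat > plan.py <<'E'
from fit import *
from station import env,set_gripper
from scipy.spatial.transform import Rotation as R
PAN=np.array([563.5,87.8,.142]); BOX=np.array([550.3,373.1,.167])
n=np.array([-np.sin(PAN[2]),np.cos(PAN[2]),0]); ex=np.array([n[1],-n[0],0]); ez=np.array([0,0,1.])
def tool(t,sg=1):
    z=-np.cos(t)*ez+np.sin(t)*n; y=sg*ex; x=np.cross(y,z)
    return R.from_matrix(np.c_[x,y,z]).as_quat(), z
def tcp(px,py,h,t):  # tip centre in panel coordinates (mm), height h
    q,z=tool(t)
    return np.array([*PAN[:2],0])+ex*px+n*py+ez*h-80*z
E
python3 - <<'E'
from plan import *
np.set_printoptions(suppress=True,precision=2)
p,r=fit([("scene",[(0,0,0)],[(142,239)]),],[600,-300,0]);print("can ~",p)
p,r=fit([("scene",[(0,0,110)],[(140,208)]),("side",[(0,0,110)],[(357,313)])],[600,-300,0]);print("can",p,r)
d=p[:2]-PAN[:2];print("can in panel",d@ex[:2],d@n[:2])
for t in (40,50,60):
  for sg in (1,-1):
    q,z=tool(np.radians(t),sg)
    print(t,sg,[env.ik(tcp(px,py,h,np.radians(t)),q) for px,py,h in((9,-215,200),(9,-200,18),(5,-140,18),(5,-145,105),(5,-70,115))])
E
```

```text
can ~ [ 579.33 -379.59    0.  ]
can [ 572.31 -372.38    0.  ] [[-2.  -4. ]
 [ 0.8 -2. ]]
can in panel -56.40275922322862 -456.79601649483124
40 1 [array([-0.49,  0.65,  1.49,  0.55,  1.48, -0.81]), array([-0.47,  0.88,  1.53,  0.59,  1.24, -0.96]), array([-0.4 ,  0.85,  1.62,  0.64,  1.16, -0.95]), array([-0.41,  0.72,  1.62,  0.61,  1.27, -0.87]), array([-0.3 ,  0.67,  1.7 ,  0.67,  1.21, -0.83])]
40 -1 [array([-0.49,  0.65,  1.49,  0.55,  1.48,  2.33]), array([-0.47,  0.88,  1.53,  0.59,  1.24,  2.18]), array([-0.4 ,  0.85,  1.62,  0.64,  1.16,  2.19]), array([-0.41,  0.72,  1.62,  0.61,  1.27,  2.27]), array([-0.3 ,  0.67,  1.7 ,  0.67,  1.21,  2.31])]
50 1 [array([-0.53,  0.72,  1.44,  0.64,  1.61, -0.86]), array([-0.51,  0.96,  1.46,  0.67,  1.39, -1.01]), array([-0.45,  0.93,  1.56,  0.72,  1.32, -1.02]), array([-0.45,  0.8 ,  1.57,  0.7 ,  1.41, -0.94]), array([-0.36,  0.75,  1.66,  0.76,  1.34, -0.92])]
50 -1 [array([-0.53,  0.72,  1.44,  0.64,  1.61,  2.28]), array([-0.51,  0.96,  1.46,  0.67,  1.39,  2.13]), array([-0.45,  0.93,  1.56,  0.72,  1.32,  2.12]), array([-0.45,  0.8 ,  1.57,  0.7 ,  1.41,  2.2 ]), array([-0.36,  0.75,  1.66,  0.76,  1.34,  2.22])]
60 1 [array([-0.56,  0.8 ,  1.4 ,  0.73,  1.73, -0.9 ]), array([-0.55,  1.05,  1.4 ,  0.73,  1.54, -1.05]), array([-0.48,  1.01,  1.5 ,  0.78,  1.47, -1.07]), array([-0.49,  0.88,  1.52,  0.77,  1.55, -1.  ]), array([-0.4 ,  0.83,  1.62,  0.84,  1.47, -0.99])]
60 -1 [array([-0.56,  0.8 ,  1.4 ,  0.73,  1.73,  2.24]), array([-0.55,  1.05,  1.4 ,  0.73,  1.54,  2.09]), array([-0.48,  1.01,  1.5 ,  0.78,  1.47,  2.07]), array([-0.49,  0.88,  1.52,  0.77,  1.55,  2.15]), array([-0.4 ,  0.83,  1.62,  0.84,  1.47,  2.15])]
```

```bash
python3 - <<'E'
from plan import *
from station import viewer
import cv2
t=np.radians(40);q,z=tool(t)
set_gripper(20)
env.reach(tcp(9,-215,200,t),q)
print(env.move_l(tcp(9,-215,18,t),rate=120,f_stop=15))
f0=env.read_state()["force"]
print(env.move_l(tcp(9,-190-5,18,t),rate=60,f_stop=25))
s=env.read_state();print(s["force"]-f0,s["time_s"],s["width"])
for n_ in("scene","side"): 
    I=viewer.camera(n_);cv2.imwrite(f"pics/{n_}1.png",cv2.resize(I[150:270,200:360],None,fx=5,fy=5,interpolation=cv2.INTER_CUBIC))
E
```

```text
False
False
[-0.3920092   0.07235509  0.41706136] 6.2583 20.196684614297013
```

View pics/scene1.png

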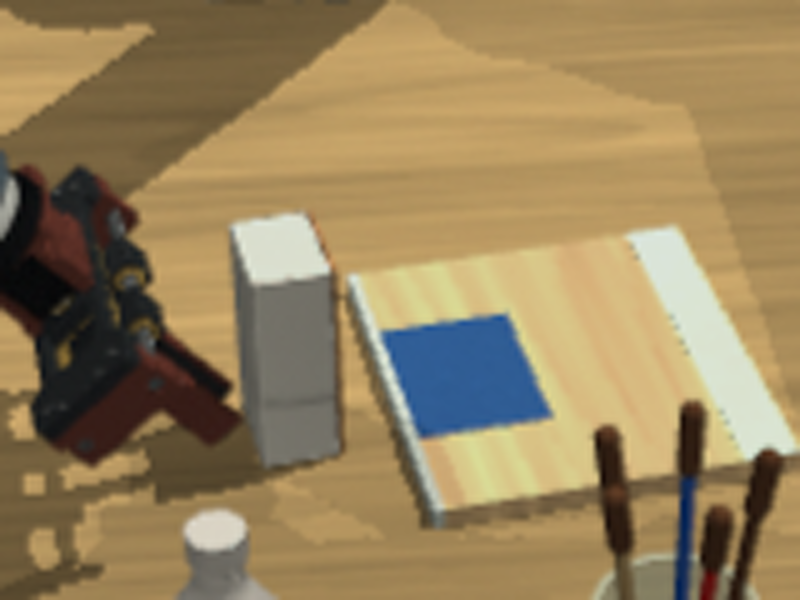

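View pics/side1.png

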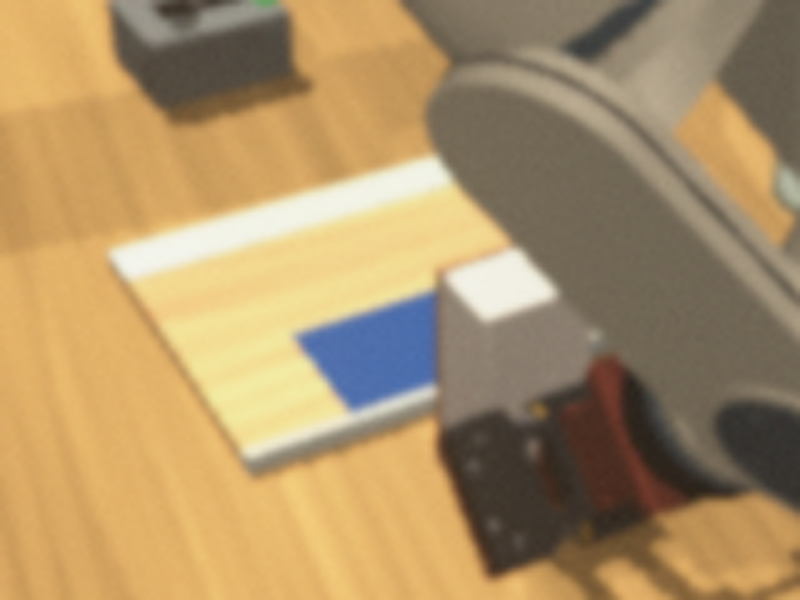

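The fingertips (225,430 in the enlarged scene crop) sit a few mm behind the weight's rear face (255,440). I'll push now.

```bash
python3 - <<'E'
from plan import *
from station import viewer
import cv2
t=np.radians(40);q,z=tool(t)
f0=env.read_state()["force"]
hit=env.move_l(tcp(9,-140,18,t),rate=40,f_stop=14)
s=env.read_state();d=s["tool_pos"]+80*z-np.array([*PAN[:2],0])
print(hit,s["force"]-f0,s["time_s"],"tip panel",d@ex,d@n,d[2])
for n_ in("scene","side"): 
    I=viewer.camera(n_);cv2.imwrite(f"pics/{n_}2.png",cv2.resize(I[150:270,200:360],None,fx=5,fy=5,interpolation=cv2.INTER_CUBIC))
E
```

```text
True [ 0.37176338 -5.69351145  0.50605728] 7.3417 tip panel 9.18000289257203 -154.10005614046608 17.90679988090742
```

View pics/scene2.png

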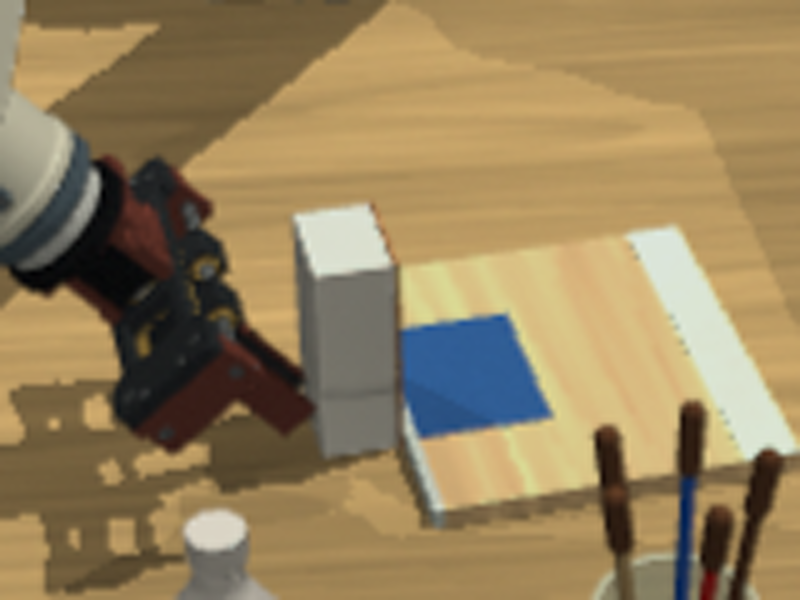

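View pics/side2.png

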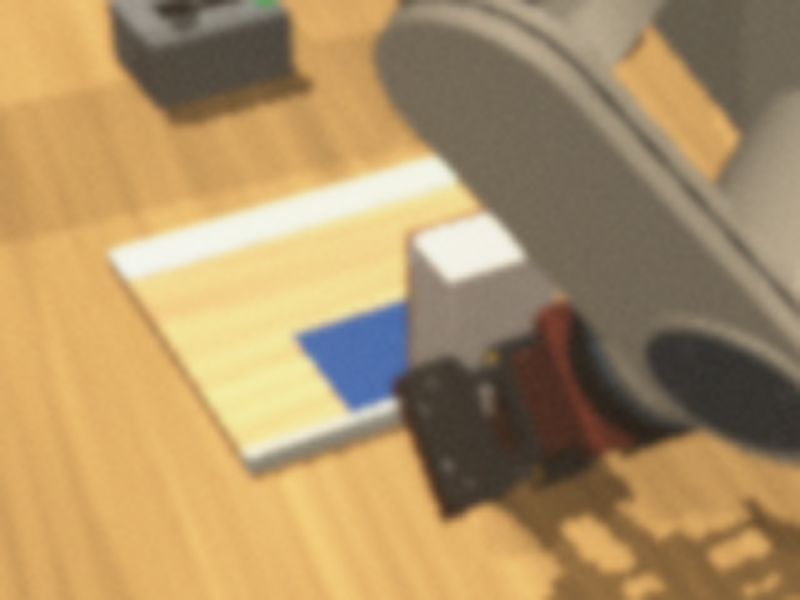

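Snug: contact stopped at the expected position, and the weight is square to the fence, with its bottom right edge meeting it at (400,440). Next I'll back off, go up to the top of the weight and tip it.

```bash
python3 - <<'E'
from plan import *
from station import viewer
import cv2
t=np.radians(40);q,z=tool(t)
env.move_l(tcp(9,-175,18,t),rate=100)
env.move_l(tcp(9,-175,98,t),rate=120)
print(env.move_l(tcp(9,-160,98,t),rate=60,f_stop=25))
hit=env.move_l(tcp(9,-82,104,t),rate=45,f_stop=25)
s=env.read_state();d=s["tool_pos"]+80*z-np.array([*PAN[:2],0])
print(hit,s["force"],s["time_s"],"tip panel",d@ex,d@n,d[2])
env.hold(.3)
for n_ in("scene","side"): 
    I=viewer.camera(n_);cv2.imwrite(f"pics/{n_}3.png",cv2.resize(I[150:270,200:360],None,fx=5,fy=5,interpolation=cv2.INTER_CUBIC))
E
```

```text
False
False [-1.0814728   0.04467972  0.75784479] 10.9 tip panel 9.0242101517779 -82.20596241871625 103.96392572333889
```

View pics/scene3.png

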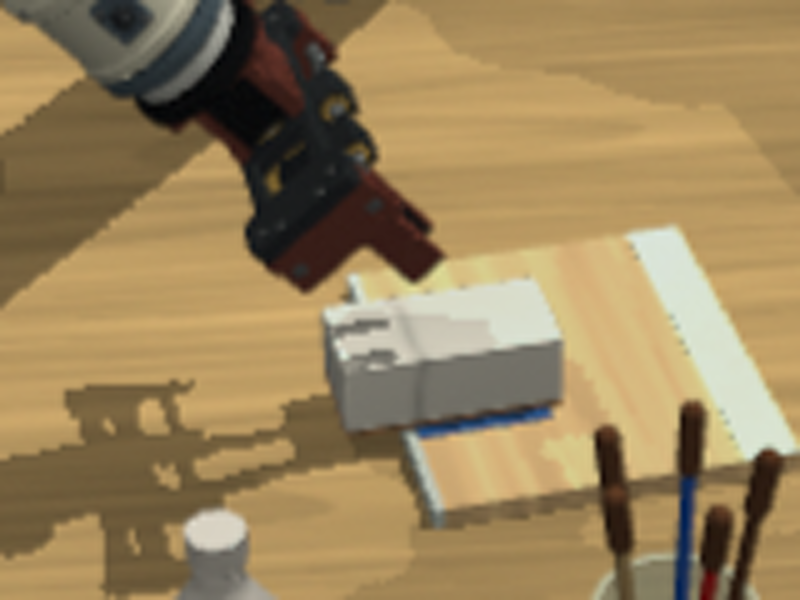

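Tipped and lying flat. I'll retract and measure its placing.

```bash
python3 - <<'E'
from plan import *
from station import viewer
import cv2
t=np.radians(40);q,z=tool(t)
env.move_l(tcp(9,-110,200,t),rate=200)
for n_ in("scene","side"): 
    I=viewer.camera(n_);cv2.imwrite(f"pics/{n_}4.png",cv2.resize(I[180:260,240:350] if n_=="scene" else I[170:255,215:335],None,fx=7 if n_=="scene" else 6,fy=7 if n_=="scene" else 6,interpolation=cv2.INTER_CUBIC))
print(env.read_state()["time_s"])
E
```

```text
12.05
```

View pics/scene4.png

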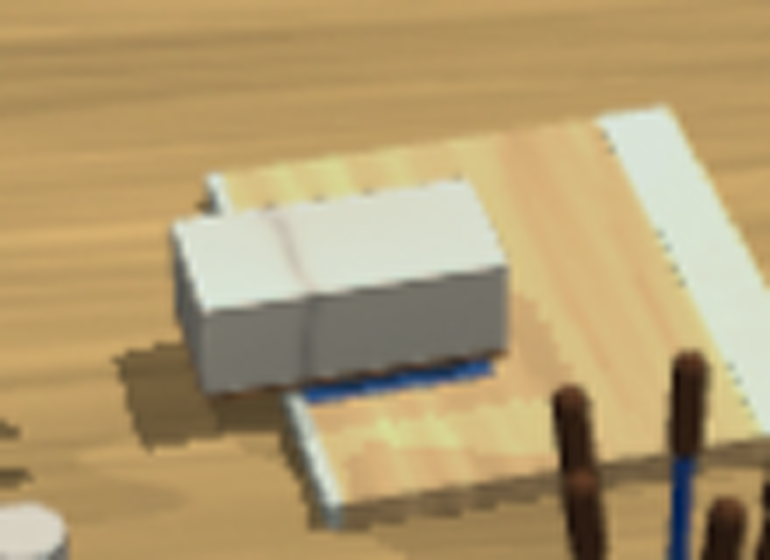

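View pics/side4.png

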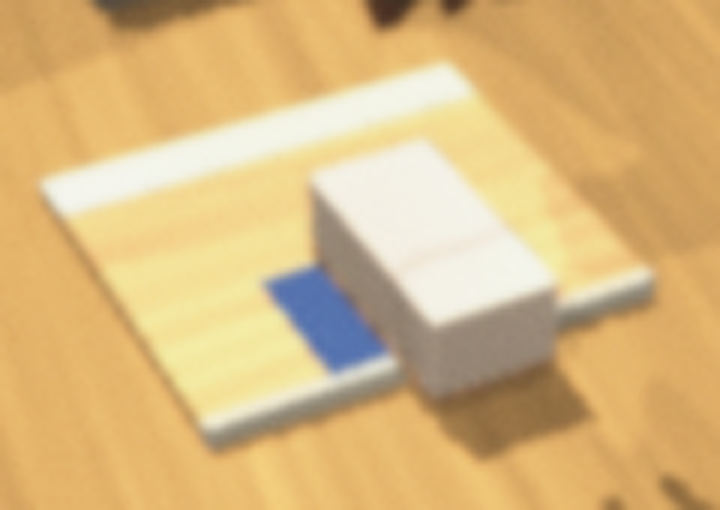

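```bash
python3 - <<'E'
from plan import *
np.set_printoptions(suppress=True,precision=2)
S=lambda p:crop(p,240,180,7); D=lambda p:crop(p,215,170,6)
t=[(-30,-60,57),(30,-60,57),(30,60,57),(-30,60,57)]
p,r=fit([("scene",t,S([(174,226),(208,309),(508,265),(463,181)])),
 ("scene",[(30,-60,12),(30,60,12)],S([(206,394),(506,355)])),
 ("side",t,D([(437,325),(555,290),(427,140),(312,183)]))],[570,20,.142]);print(p);print(r)
d=p[:2]-PAN[:2];print("rel patch",d@ex[:2],d@n[:2]+60,p[2]-PAN[2])
E
```

```text
[583.03  16.9    0.14]
[[-1.1 -1.4]
 [-1.5 -0.4]
 [-0.  -0.8]
 [ 0.5 -1.3]
 [-0.6  1. ]
 [ 0.  -0.2]
 [-0.1 -0.5]
 [ 1.3 -1.8]
 [ 0.2 -0.8]
 [-0.5 -2. ]]
rel patch 9.30148060289301 -12.955063873538336 0.0002694243052152323
```

The weight is square to the fence and 9 mm off along it. It sits about 13 mm short across it (limit 20), so I'll nudge it 10 mm further in.

```bash
python3 - <<'E'
from plan import *
from station import viewer
import cv2
t=np.radians(40);q,z=tool(t)
env.move_l(tcp(9,-170,150,t),rate=200)
env.move_l(tcp(9,-170,28,t),rate=150,f_stop=15)
print(env.move_l(tcp(9,-150,28,t),rate=80,f_stop=25))
print(env.move_l(tcp(9,-130.5,28,t),rate=30,f_stop=30))
s=env.read_state();d=s["tool_pos"]+80*z-np.array([*PAN[:2],0]);print(d@n,s["force"])
env.move_l(tcp(9,-170,28,t),rate=100)
env.move_l(tcp(9,-170,200,t),rate=200)
for n_ in("scene","side"): 
    I=viewer.camera(n_);cv2.imwrite(f"pics/{n_}5.png",cv2.resize(I[180:260,240:350] if n_=="scene" else I[170:255,215:335],None,fx=7 if n_=="scene" else 6,fy=7 if n_=="scene" else 6,interpolation=cv2.INTER_CUBIC))
print(env.read_state()["time_s"])
E
```

```text
False
False
-130.4265821829175 [ 0.3914794  -2.50050027 -0.90400806]
16.4083
```

View pics/scene5.png

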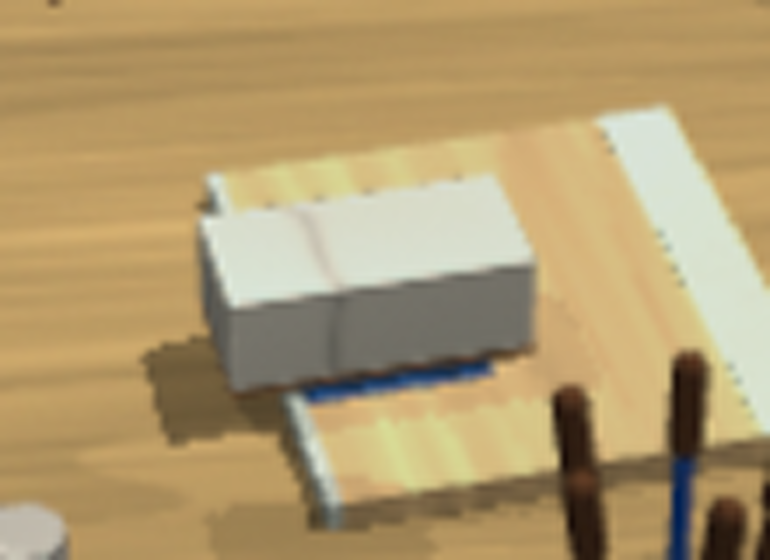

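View pics/side5.png

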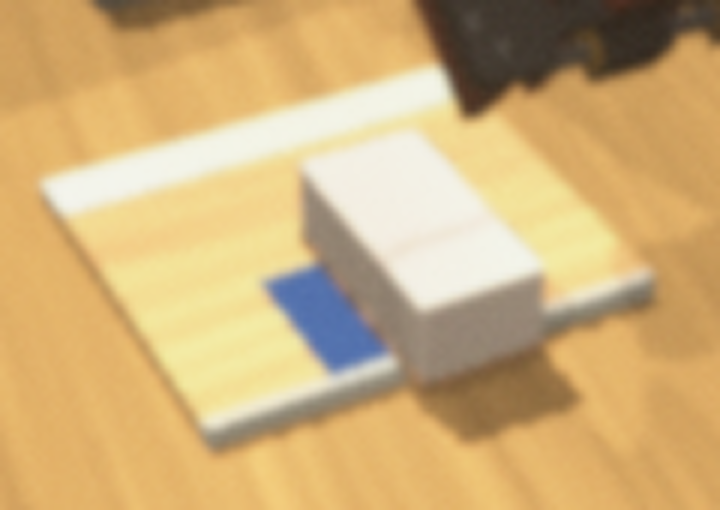

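The nudge moved it about 26 crop px, roughly 10 mm, and it is still square, so the offset across is now about -3 mm. Now the toggle.

```bash
python3 - <<'E'
from plan import *
from station import viewer
import cv2
a=BOX[2];bx=np.array([np.cos(a),np.sin(a),0]);by=np.array([-np.sin(a),np.cos(a),0])
def P(x,tip): return np.array([*BOX[:2],tip+80])+bx*x
Q=[R.from_matrix(np.c_[s*bx,-s*by,-ez]).as_quat() for s in(1,-1)]
qs=[(abs(env.ik(P(-70,170),q)[5]),i) for i,q in enumerate(Q)];print(qs)
q=Q[min(qs)[1]]
set_gripper(0)
env.reach(P(-70,170),q)
print(env.move_l(P(-70,80),rate=120,f_stop=15))
print(env.move_l(P(-42,80),rate=80,f_stop=25))
print(env.move_l(P(-2,80),rate=50,f_stop=20))
s=env.read_state();print(s["tool_pos"],(s["tool_pos"][:2]-BOX[:2])@bx[:2],s["force"])
env.move_l(P(-45,80),rate=120); env.move_l(P(-60,220),rate=200)
I=viewer.camera("scene");cv2.imwrite("pics/sw6.png",cv2.resize(I[160:240,370:460],None,fx=7,fy=7,interpolation=cv2.INTER_CUBIC))
I=viewer.camera("side");cv2.imwrite("pics/side6.png",I)
print(env.read_state()["time_s"])
E
```

```text
[(np.float64(2.0282017088521727), 0), (np.float64(1.1133909447376205), 1)]
False
False
False
[547.07740797 372.42614914 159.6772268 ] -3.2897696817340734 [-6.82642882 -0.32300639  4.84835613]
22.4167
```

View pics/sw6.png

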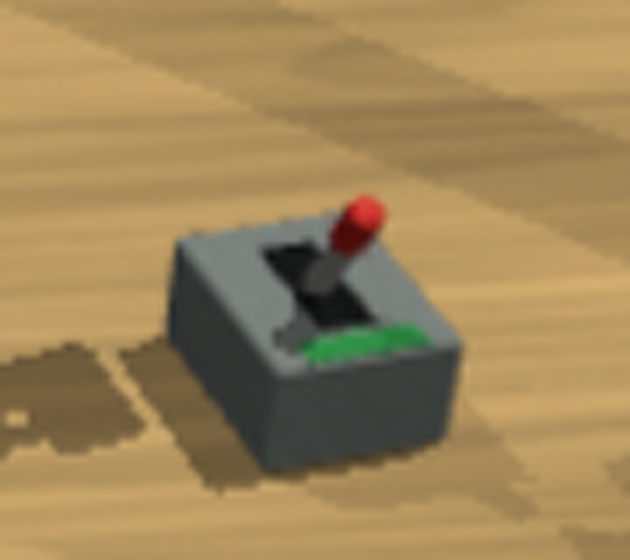

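View pics/side6.png

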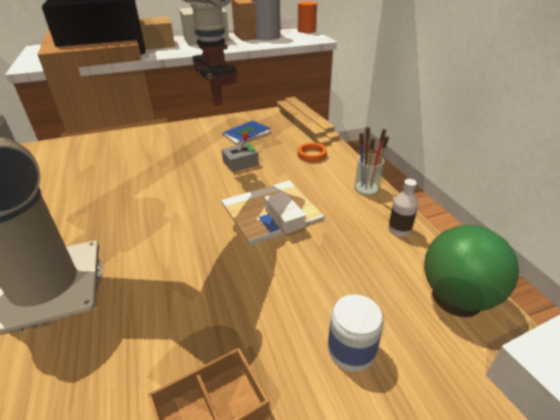

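The red tip is now at (365,212) in the crop and leans towards the green side. I'll check that numerically, then hand in.

```bash
python3 - <<'E'
from plan import *
S=lambda p:crop(p,240,180,7); D=lambda p:crop(p,215,170,6)
for th in(-.5,0,.35,.5): print(th,proj("scene",place(BOX,[(62*np.sin(th),0,50+62*np.cos(th))])))
print(crop([(367,212)],370,160,7))
t=[(-30,-60,57),(30,-60,57),(30,60,57),(-30,60,57)]
p,r=fit([("scene",t,S([(202,220),(233,305),(535,261),(490,175)])),
 ("side",t,D([(420,312),(543,275),(413,130),(302,170)]))],[570,20,.142])
d=p[:2]-PAN[:2];print("rel patch",d@ex[:2],d@n[:2]+60,p[2]-PAN[2])
E
```

```text
-0.5 [[412.37603488 178.36103025]]
0 [[417.52283134 181.60455103]]
0.35 [[420.87758681 186.89834903]]
0.5 [[422.11709248 189.76961791]]
[[422.         189.85714286]]
rel patch 8.751004212510535 -2.5172043390456693 -0.0028855169185526552
```

```bash
python3 -c "
from station import workorder,env
print(workorder.sign_off(), env.read_state()['time_s'])"
```

```text
the job is handed in; nothing more can be done
the job is handed in; nothing more can be done
```

The job is done and handed in. The weight lies flat, cork side down, across the fence, and the toggle is on. My last clock reading before hand-in was 22.4 s of the 45 s allowed.

- **Weight:** I pushed it low until it was snug against the fence, then tipped it over from near its top. It landed about 13 mm short across the fence, closer to the 20 mm limit than I liked, so I nudged its foot end in by about 10 mm. The last fit from two cameras puts its centre 9 mm off along the fence and 2.5 mm short across it. It is square to the fence within 0.01 rad.
- **Toggle:** I flipped it with the closed fingers. Its tip appears at pixel (422, 190), where a lever leaning 0.5 rad to the green side should be.
- **Paint can and robot:** I never went near the can, and in the last side picture it is in its original place. The arm was clear above everything when I handed in.

The hand-in gave no verdict. The fits were off by up to about 2 pixels, or a few mm. None of the final checks failed or disagreed.

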